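Refit the sensor board of an eye-testing instrument

TASK

Pick the green sensor board up by its white handle, set its connector edge into the mouth of the two black card guides of the opened instrument and slide it in until you feel it rest against the black connector socket; hold it pressed there lightly but firmly for a moment (about 12 N), and do not force it home by hand. Then swing both orange levers fully in until they stop, so that they drive the board home, and let go. Leave everything else on the desk where it is.

Things in the scene. Friction and masses are not known exactly. Their poses are not given: they have to be found in the camera images.
- board_grip (a point): centre of the white upright handle in the middle of the green board. The board is a plate 90 (x) x 108 (y) x 5 mm, 0.2 to 0.3 kg; the handle is 40 mm long (x), 14 mm wide (y), 44 mm high and stands on the board's top; this point lies 27 mm above the board's underside. +x points to the connector edge (gold strip), which goes into the instrument first, 45 mm from this point. The board starts flat on a 4 mm blue mat.
- rack: the opened instrument, fixed to the desk. Origin on the desk, below the middle of the fully seated board; +x is the way the board slides in, z up. Fully seated, board_grip is at x = 0, y = 0, z = 57 mm of this frame. Grey base plate 18 mm high, 170 mm wide, x = -65 to 77 mm; beige housing 60 mm high and 170 mm wide, x = 78 to 162 mm.
- mouth (a point): middle between the two black slick guides at their mouth, level with their shelves' tops (30 mm above the desk), at x = -43 mm of the instrument; same axes. Shelves run from 19 mm before this point to 88 mm beyond it. Inner faces of the side walls: flared, 61 mm either side here, narrowing to 55.5 mm either side (1.5 mm play) 11 mm further in, straight from there.
- lips (a point): middle between the guides where the lips over the board's edges begin, at x = -20 mm of the instrument, level with the lips' underside (38.5 mm above the desk, 3.5 mm play over the board); same axes. The lips are 7.5 mm thick and leave 96 mm open between them; they run on to the inner end.
- header: black connector socket, 76 mm wide, with a slot for the board's edge; axes as the instrument. Origin: middle of the slot's lower edge at its open face, x = 28 mm of the instrument; top 50 mm above the desk. Inside, out of sight, the board meets stiff contacts somewhere 2 to 13 mm before home, to be found by feel; some 26 N pushes them back. Press it with 10 to 14 N; over 16 N by hand harms it.
- lever_left (a joint): orange lever turning about an upright axis at x = -52, y = +68 mm of the instrument. Radians: 0 = open (points to -x), 1.571 = fully in, at its stop (points to -y). Arm 9 mm wide, 60 mm long, 31 to 42 mm above the desk. Its toe, 18 mm from the axis, drives the board's front edge over the last 0.8 rad: 10 to 17 N at the post, before that about 6 N. Stiff hinge: stays where left.
- lever_right (a joint): the mirrored orange lever, axis at x = -52, y = -68 mm of the instrument. 0 = open (points to -x), 1.571 = fully in (points to +y). Otherwise as lever_left.
- lever_left_post (a point): on the axis of the upright round orange post on lever_left, 52 mm from the lever's axis; the post is 12 mm across and stands from 41 to 76 mm above the desk; this point is 61 mm above the desk.
- lever_right_post (a point): the same point on the post of lever_right.
- screwdriver: bystander: screwdriver, 170 mm, lying on the desk.
- tissue_box: bystander: light blue tissue box, 120 x 230 x 90 mm.
- sanitizer: bystander: clear bottle, 60 mm across, 170 mm high.
- blank_panel: bystander: aluminium bar panel lying on the desk, 100 x 20 x 29 mm.
- screw_cup: bystander: small white bowl, 64 mm across, 35 mm high.
- pen_cup: bystander: black cup, 76 mm across, 100 mm high.
- occluder: bystander: black eye occluder paddle, 260 mm, lying on the desk.
Mind the look-alikes: they are no part of the job. Of the things that look like the part that bears board_grip, the middle-sized one is meant.

How it is judged:
By the outcome, as a careful person would: the job done as asked, in the order asked, and still so for the second after the job is handed in, with the robot touching nothing.
It also fails if it takes over 72 s, if anything falls off the work surface, if the arm or the gripper's body presses on something with over 40 N, if the wrist force passes 120 N, or if a joint passes its speed limit or range.

ROBOT

A 6-joint arm with a two-finger parallel gripper is mounted at the origin on the work surface. World frame = base frame: x ahead of the robot, y to its left, z up, the work surface at z = 0. Lengths are in m, angles in rad, forces in N, time in s.
With the tool pointing down it reaches from about 0.275 to 0.85 m from the base axis. Payload 19 kg.
Tool frame: the origin (TCP) lies on the centre line of the jaws, within the pads' length; the fingertips stand 17 mm ahead of it and the grasp point (between the pads) lies 2 mm behind it; y points along the fingers, x is the direction in which the jaws open and shut, and the axes are right-handed (so a half turn about y gives the same grasp; the last joint's range is limited). The gripper opens to 85 mm and grips with 20 to 120 N. Pads are 22 mm wide; open, the fingers measure 114 mm over their backs; the gripper's body (76 mm by 85 mm) begins 54 mm behind the grasp point. The pads swing forward as they close: fully open they stand 13 mm farther back than shut.
Start: joints at [-1.305, 0.15, 1.437, -0, 1.554, -0.134], TCP at [0.224, -0.53, 0.228] pointing down, gripper open.
Joint ranges: [-2.8, 2.8], [-0.68, 2.1], [0.12, 2.68], [-1.39, 4.53], [0.16, 2.79], [-2.81, 2.81]. Speed limits (rad/s): [1.89, 1.89, 2.22, 3.01, 3.01, 3.01].

INTERFACE

Orientations are given as a rotation vector (axis times angle).
In Python, from plant import r, kinematics, optics, close_job gives the robot as it stands. The module is installed in compiled form; this text tells all that it offers. Calls block until the motion is done:
- r.move_to(position, orientation): joint-space move of the TCP to a pose.
- r.move_straight(position, orientation=None, feed=0.15, threshold=None): straight line of the TCP; orientation=None keeps the orientation; feed is the mean speed in m/s. With threshold (N) it stops when the force on the tool has changed by that much, and returns True; else False.
- r.goto_joints(angles): joint-space move.
- r.ungrasp() and r.grab(strength=None): open the fingers fully, or close them until they stop; strength is the grip in N (None keeps the last).
- r.wait(seconds).
- kinematics.inverse_kinematics(position, orientation): joint angles nearest the present ones, or None.
- r.state(): the state.
- optics.snapshot(name): name is "scene" or "top" or "wrist"; returns the picture (400x640x3 uint8, red, green, blue); there is no depth.
- optics.calibration(name): a dict with "camera_matrix" (3x3 intrinsics, pixels), "dist_coeffs" ([k1, k2, p1, p2, k3] as OpenCV has them; the pictures are not rectified), "extrinsics" (4x4, takes a point from world to camera coordinates); the wrist camera has in their place "T_tool_cam" (4x4, takes a point from camera to tool coordinates, whose origin is the TCP and whose axes are the tool frame's). Camera axes: x right, y up, looking along -z (the intrinsics and any distortion apply to the point x, -y, -z); pixel columns grow to the right and rows downward; lengths in m; the calibration is good to about 2 mm. A picture is of the moment at which its call begins: read the wrist's pose just before it. calibration takes no time and is no camera call.
A pose or a line that the arm cannot do raises r.IKError and nothing moves.
- close_job(): hands the job in, once; it reports no verdict.
The state is a dict: "time": time; "qpos": joint angles; "joint_velocities": joint speeds; "effort": joint torques, N m; "eef_pos": TCP position; "ee_rot": TCP orientation; "force": force on the tool from outside, world axes, zero at the start; "torque": the same for the moment, N m; "gripper_width": opening from 0.0 (shut) to 1.0 (fully open).
Only numpy, scipy, OpenCV 4.12 (cv2) and the standard library are available. Lean on these libraries where they do the work, as an engineer would, in place of code of your own. Each camera call takes 0.05 s, during which the arm holds its last target.

## Working session

There is one attempt and no reset: what is moved stays moved. The work goes in short steps, each a Python script; the robot and the scene stay as the last script left them, time stands still between calls to the robot, and variables do not carry over. Pictures are saved under pics/ and viewed, and the job is handed in when it is done.

```bash
mkdir -p pics; ls; python3 - <<'E'
from plant import r,kinematics,optics
import cv2
s=r.state();print(s)
for n in("scene","top","wrist"):
    im=optics.snapshot(n);cv2.imwrite(f"pics/{n}0.png",im[:,:,::-1]);c=optics.calibration(n)
    print(n,c)
E
```

```text
pics
{'time': 0.0, 'qpos': array([-1.30498622e+00,  1.50982346e-01,  1.43806232e+00,  1.33629263e-05,
        1.55376942e+00, -1.33972852e-01]), 'joint_velocities': array([-0.00033871, -0.00126525,  0.00080782, -0.00065821, -0.00162563,
       -0.00177239]), 'effort': array([-2.34800857e-03, -7.13056040e+01, -5.70869851e+01, -3.56689625e-04,
        8.95751728e-03,  1.26191067e-04]), 'eef_pos': array([ 0.22373336, -0.52941092,  0.22736196]), 'ee_rot': array([-1.37138104,  0.91051209, -0.90901417]), 'force': array([-0.33282428,  0.1905522 , -0.66215319]), 'torque': array([ 0.08735842,  0.07458621, -0.0340132 ]), 'gripper_width': 1.000171559178337}
scene {'camera_matrix': array([[413.83299254,   0.        , 324.46978958],
       [  0.        , 413.83299254, 199.68962199],
       [  0.        ,   0.        ,   1.        ]]), 'dist_coeffs': array([-0.00187731,  0.        ,  0.        ,  0.        ,  0.        ]), 'extrinsics': array([[-0.38960435,  0.92097152, -0.00446152,  0.21177126],
       [-0.79186519, -0.33250621,  0.51223934,  0.38275703],
       [ 0.47027436,  0.20310359,  0.8588
[... 532 characters left out ...]
-1.44595792],
       [ 0.        ,  0.        ,  0.        ,  1.        ]])}
wrist {'camera_matrix': array([[311.05294399,   0.        , 326.66879294],
       [  0.        , 311.05294399, 198.38554948],
       [  0.        ,   0.        ,   1.        ]]), 'dist_coeffs': array([-0.00143041,  0.        ,  0.        ,  0.        ,  0.        ]), 'T_tool_cam': array([[ 9.99999546e-01,  2.40652879e-04, -9.21984382e-04,
         6.45976800e-05],
       [-9.52402280e-04,  2.82874159e-01, -9.59156558e-01,
        -1.45455053e-01],
       [ 2.99817689e-05,  9.59157001e-01,  2.82874259e-01,
         7.25632681e-02],
       [ 0.00000000e+00,  0.00000000e+00,  0.00000000e+00,
         1.00000000e+00]])}
```

View pics/scene0.png

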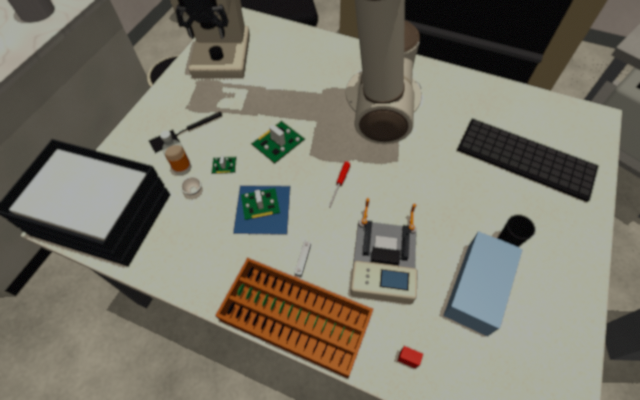

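View pics/top0.png

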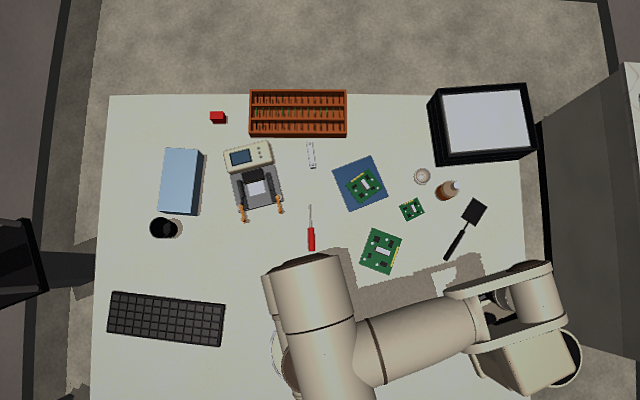

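View pics/wrist0.png

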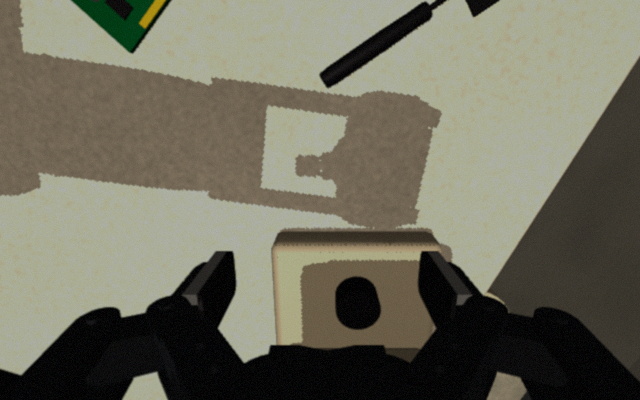

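Board candidates (top picture): large (381,250), small (411,209), and the one on the blue mat (365,185). By size and the mat, I choose the one on the mat. The instrument is at (258,185) with its levers open toward the robot.

```bash
cat > h.py <<'E'
import numpy as np, cv2
from scipy.spatial.transform import Rotation as R
from plant import r,kinematics,optics
F=np.diag([1.,-1,-1])
def ext(n,st=None):
    c=optics.calibration(n)
    if n!="wrist": return c,c["extrinsics"]
    T=np.eye(4);T[:3,:3]=R.from_rotvec(st["ee_rot"]).as_matrix();T[:3,3]=st["eef_pos"]
    return c,np.linalg.inv(T@c["T_tool_cam"])
def proj(n,P,st=None):
    c,E=ext(n,st);P=np.atleast_2d(P);p=(P@E[:3,:3].T+E[:3,3])@F
    return cv2.projectPoints(p,np.zeros(3),np.zeros(3),c["camera_matrix"],c["dist_coeffs"])[0][:,0]
def unproj(n,uv,z,st=None):
    c,E=ext(n,st);uv=np.atleast_2d(np.float64(uv))
    q=cv2.undistortPoints(uv[:,None],c["camera_matrix"],c["dist_coeffs"])[:,0]
    d=(np.c_[q,np.ones(len(q))]@F)@E[:3,:3]; o=-E[:3,:3].T@E[:3,3]
    z=np.broadcast_to(z,len(uv)); return o+d*((z-o[2])/d[:,2])[:,None]
def crop(im,x0,y0,x1,y1,k,name):
    cv2.imwrite("pics/"+name,cv2.resize(im[y0:y1,x0:x1,::-1],None,fx=k,fy=k,interpolation=cv2.INTER_CUBIC))
E
python3 - <<'E'
import cv2
from h import *
t=cv2.imread("pics/top0.png")[:,:,::-1]
crop(t,315,140,435,230,6,"c1.png");crop(t,205,130,305,230,6,"c2.png")
E
```

```text
(no output)
```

View pics/c1.png

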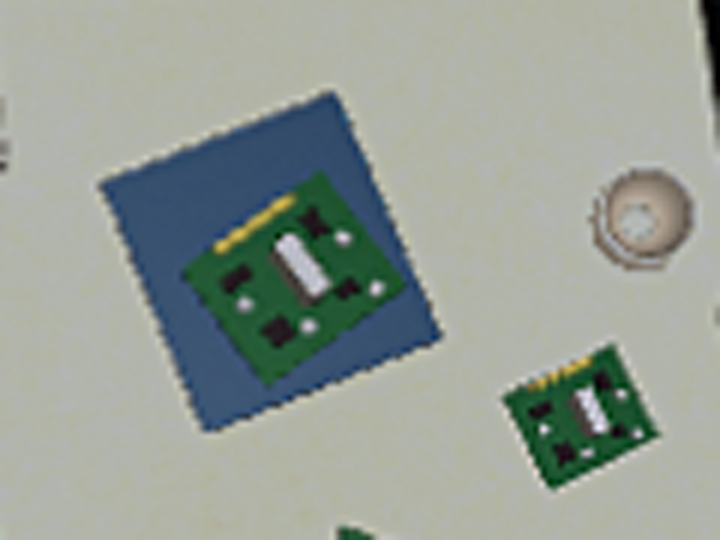

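View pics/c2.png

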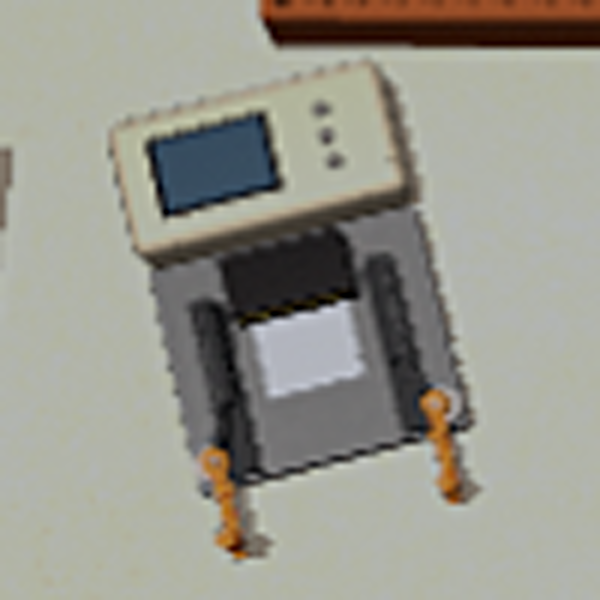

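```bash
python3 - <<'E'
from h import *
o=np.array([315,140]);C=np.array([[183,273],[320,172],[407,283],[268,387]])/6+o-.4
P=unproj("top",C,.009);print("board",P.round(4),P.mean(0).round(4))
print(np.linalg.norm(np.roll(P,-1,0)-P,axis=1).round(4))
x=(P[0]+P[1]-P[2]-P[3]);y=P[0]+P[3]-P[1]-P[2];print("yaw",np.degrees([np.arctan2(x[1],x[0]),np.arctan2(-y[0],y[1])]))
o=np.array([205,130])
H=np.array([[112,128],[376,62],[412,190],[150,252]])/6+o-.4
P=unproj("top",H,.06);print("housing",P.round(4),np.linalg.norm(np.roll(P,-1,0)-P,axis=1).round(4))
x=(P[0]+P[1]-P[2]-P[3]);y=P[0]+P[3]-P[1]-P[2];print("yaw",np.degrees([np.arctan2(x[1],x[0]),np.arctan2(-y[0],y[1])]))
a=np.arctan2(-y[0],y[1]);print("rack",P.mean(0)-.12*np.array([np.cos(a),np.sin(a),0]))
L=np.array([[215,460],[435,402]])/6+o-.4
P=unproj("top",L,.042);print("axes",P,np.linalg.norm(P[0]-P[1]));d=P[0]-P[1];a=np.arctan2(-d[0],d[1]);print(np.degrees(a),P.mean(0)+.052*np.array([np.cos(a),np.sin(a),0]))
E
```

```text
board [[ 0.5867 -0.126   0.009 ]
 [ 0.6507 -0.2115  0.009 ]
 [ 0.581  -0.2641  0.009 ]
 [ 0.5161 -0.1774  0.009 ]] [ 0.5836 -0.1948  0.009 ]
[0.1068 0.0873 0.1083 0.0874]
yaw [36.55530398 36.80993687]
housing [[0.7018 0.3176 0.06  ]
 [0.743  0.1586 0.06  ]
 [0.6635 0.1352 0.06  ]
 [0.6253 0.2916 0.06  ]] [0.1642 0.0829 0.161  0.0809]
yaw [17.57334164 14.12124327]
rack [0.56702076 0.19647369 0.06      ]
axes [[0.50232097 0.25190461 0.042     ]
 [0.5377602  0.12082542 0.042     ]] 0.13578547170657781
15.129069586619163 [0.57023828 0.19993672 0.042     ]
```

```bash
cat >> h.py <<'E'
def ori(yaw,tilt=0):
    c,s=np.cos(yaw),np.sin(yaw)
    bx=np.array([c,s,0]);by=np.array([-s,c,0])
    return R.from_matrix(np.c_[-by,[0,0,-1],bx]).as_rotvec()
def yawof(rv):
    z=R.from_rotvec(rv).as_matrix()[:,2];return np.arctan2(z[1],z[0])
E
python3 - <<'E'
from h import *
print(np.degrees(yawof(r.state()["ee_rot"])))
D=np.radians
def rk(x,y,z,a=D(15.1),o=(.569,.199)): return [o[0]+x*np.cos(a)-y*np.sin(a),o[1]+x*np.sin(a)+y*np.cos(a),z]
for nm,p,y in [("board",[.5836,-.1948,.036],36.7),("pre",[.5836,-.1948,.12],36.7),("rack",rk(0,0,.063),15.1),("ent",rk(-.1,0,.07),15.1),("L0",rk(-.104,.085,.06),-75),("L1",rk(-.07,.016,.06),15),("R0",rk(-.104,-.085,.06),105),("R1",rk(-.07,-.016,.06),15),("view",rk(-.13,0,.2),15)]:
    q=kinematics.inverse_kinematics(p,ori(D(y)));print(nm,np.round(p,3),None if q is None else np.round(q,2))
p=[.5836,-.1948,.2]; p=np.array(p)-0.07*np.array([.8,.6,0])
r.move_to(p,ori(D(36.7)))
s=r.state();im=optics.snapshot("wrist");cv2.imwrite("pics/w1.png",im[:,:,::-1]);np.save("w1.npy",s);print(s["time"],s["eef_pos"],yawof(s["ee_rot"]))
E
```

```text
22.90513229613331
board [ 0.584 -0.195  0.036] [-0.45  0.36  1.58 -0.    1.2   0.48]
pre [ 0.584 -0.195  0.12 ] [-0.45  0.29  1.49 -0.    1.36  0.48]
rack [0.569 0.199 0.063] [ 0.21  0.31  1.58 -0.    1.25  1.52]
ent [0.472 0.173 0.07 ] [ 0.2   0.11  1.81 -0.    1.22  1.5 ]
L0 [0.446 0.254 0.06 ] None
L1 [0.497 0.196 0.06 ] [ 0.23  0.18  1.75 -0.    1.21  1.54]
R0 [0.491 0.09  0.06 ] [ 0.03  0.11  1.83 -0.    1.19 -0.24]
R1 [0.506 0.165 0.06 ] [ 0.17  0.18  1.76 -0.    1.2   1.48]
view [0.443 0.165 0.2  ] [ 0.19 -0.05  1.71 -0.    1.49  1.5 ]
1.7083 [ 0.52722393 -0.23769876  0.20007543] 0.639377137214963
```

View pics/w1.png

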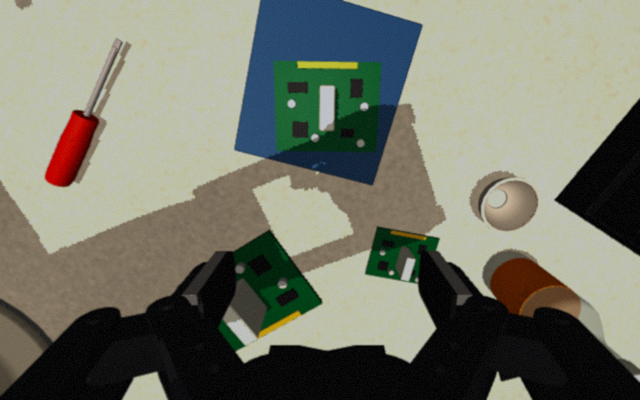

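The wrist view shows the chosen board on the mat: corners about (276,62), (382,63), (378,153), (275,151), and white handle top at (319..335, 86..130).

```bash
python3 - <<'E'
from h import *
s=np.load("w1.npy",allow_pickle=True).item()
P=unproj("wrist",[[276,62],[382,63],[378,153],[275,151]],.009,s)
print(P.mean(0),np.linalg.norm(np.roll(P,-1,0)-P,axis=1).round(4))
x=(P[0]+P[1]-P[2]-P[3]);y=P[0]+P[3]-P[1]-P[2];print("yaw",np.degrees([np.arctan2(x[1],x[0]),np.arctan2(-y[0],y[1])]))
H=unproj("wrist",[[319,86],[335,86],[335,130],[319,130]],.053,s);print(H.mean(0),np.linalg.norm(np.roll(H,-1,0)-H,axis=1).round(4))
crop(cv2.imread("pics/w1.png")[:,:,::-1],250,40,410,170,5,"w1c.png")
E
```

```text
[ 0.5844843  -0.19723309  0.009     ] [0.1059 0.09   0.1113 0.0889]
yaw [35.04341715 35.82190592]
[ 0.5846139  -0.19603927  0.053     ] [0.0142 0.0382 0.0147 0.0382]
```

View pics/w1c.png

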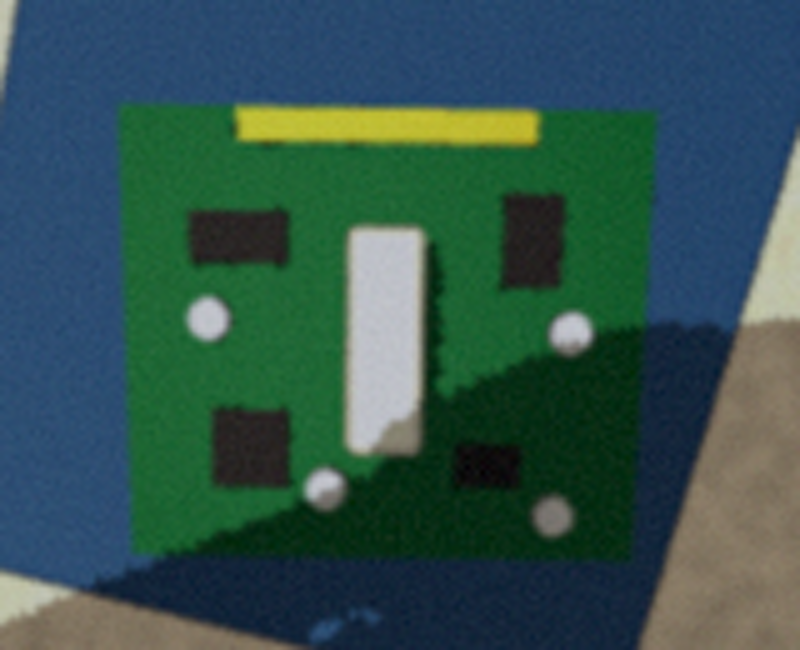

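```bash
python3 - <<'E'
from h import *
D=np.radians;o=ori(D(35.8));g=np.array([.5846,-.1965,.036])
r.move_to(g+[0,0,.06],o)
print(r.move_straight(g,o,feed=.1,threshold=8),r.state()["eef_pos"])
r.grab(60);s=r.state();print(s["time"],s["gripper_width"],s["force"],s["eef_pos"])
r.move_straight(g+[0,0,.1],feed=.15)
s=r.state();print(s["force"],s["gripper_width"])
a=D(15.1);p=np.array([.569-.16*np.cos(a),.199-.16*np.sin(a),.17])
r.move_to(p,ori(a));r.wait(.2)
s=r.state();im=optics.snapshot("wrist");cv2.imwrite("pics/w2.png",im[:,:,::-1]);np.save("w2.npy",s);print(s["time"],s["eef_pos"],np.degrees(yawof(s["ee_rot"])),s["force"],s["gripper_width"])
im=optics.snapshot("top");cv2.imwrite("pics/t2.png",im[:,:,::-1])
E
```

```text
False [ 0.58491104 -0.19677468  0.036735  ]
3.7333 0.14247894604446887 [-0.51761071  0.00964138  4.51960786] [ 0.58479259 -0.19657341  0.03631722]
[-0.02551831 -0.03673451 -3.02668624] 0.14519332528994114
6.2167 [0.414903   0.15684944 0.16983446] 15.05315306253074 [-0.15387403 -0.25122504 -2.55154513] 0.14159178397796737
```

View pics/w2.png

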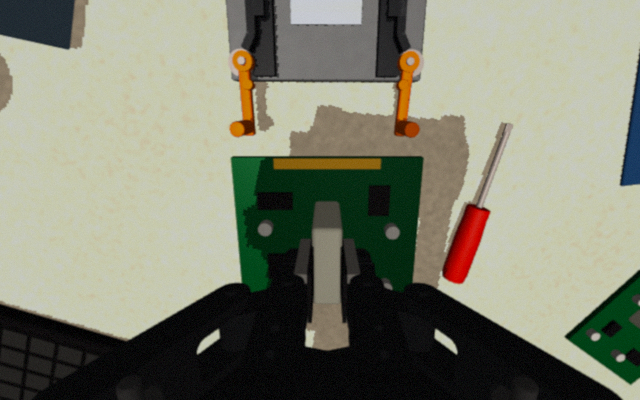

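```bash
python3 - <<'E'
from h import *
im=cv2.imread("pics/w2.png")[:,:,::-1]
crop(im,215,0,435,170,3.6,"w2c.png")
E
```

```text
(no output)
```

View pics/w2c.png

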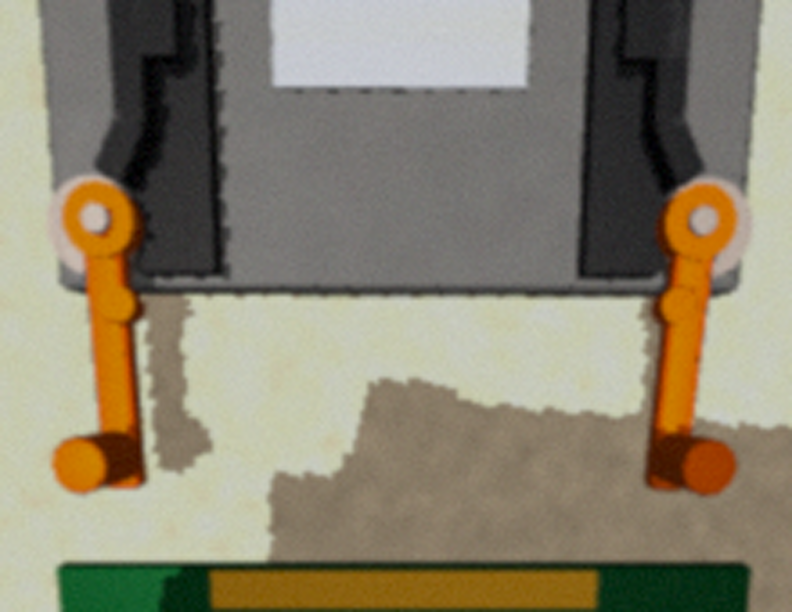

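```bash
python3 - <<'E'
from h import *
s=np.load("w2.npy",allow_pickle=True).item()
px=lambda L:np.array(L)/3.6+[215,0]-.36
A=unproj("wrist",px([[95,218],[704,218]]),.044,s);Q=unproj("wrist",px([[80,464],[709,466]]),.076,s)
B=unproj("wrist",px([[60,287],[741,287]]),.018,s);S=unproj("wrist",px([[218,272],[582,275]]),.030,s)
for n,P in zip(("axes","posts","base","shelf"),(A,Q,B,S)):
    d=P[0]-P[1];print(n,P.round(4).tolist(),np.linalg.norm(d).round(4),np.degrees(np.arctan2(-d[0],d[1])).round(2),P.mean(0).round(4))
for n,P,x in zip(("axes","base","shelf"),(A,B,S),(.052,.065,.062)):
    a=np.radians(15.1);print(n,P.mean(0)+x*np.array([np.cos(a),np.sin(a),0]))
d=Q-A;print(np.linalg.norm(d[:,:2],axis=1),np.degrees(np.arctan2(d[:,1],d[:,0])))
E=unproj("wrist",px([[60,565],[749,565]]),s["eef_pos"][2]+.002-.034+.005,s);print("edge",E,np.linalg.norm(E[0]-E[1]),E.mean(0)-s["eef_pos"])
d=E[0]-E[1];print(np.degrees(np.arctan2(-d[0],d[1])))
E
```

```text
axes [[0.5018, 0.2513, 0.044], [0.5371, 0.1199, 0.044]] 0.136 15.06 [0.5194 0.1856 0.044 ]
posts [[0.4523, 0.2366, 0.076], [0.486, 0.1096, 0.076]] 0.1315 14.87 [0.4691 0.1731 0.076 ]
base [[0.4855, 0.264, 0.018], [0.5295, 0.1004, 0.018]] 0.1694 15.06 [0.5075 0.1822 0.018 ]
shelf [[0.4985, 0.2247, 0.03], [0.5204, 0.1409, 0.03]] 0.0866 14.62 [0.5095 0.1828 0.03  ]
axes [0.56964101 0.19913072 0.044     ]
base [0.57026732 0.19912335 0.018     ]
shelf [0.5693321  0.19897101 0.03      ]
[0.05162749 0.05214656] [-163.52440734 -168.55293619]
edge [[0.44556041 0.21982792 0.14283446]
 [0.47318769 0.11706147 0.14283446]] 0.10641526968930407 [ 0.04447105  0.01159526 -0.027     ]
15.047372327257563
```

Rack pose from axes, base and shelf agrees: (0.5697, 0.1991), yaw 15.05°. The spacings (136, 169, 87 mm) match, and the held board is centred on the tool to about 0.3 mm. Next is entry.

```bash
cat >> h.py <<'E'
A0=np.radians(15.05);O=np.array([.5697,.1991])
ux=np.array([np.cos(A0),np.sin(A0)]);uy=np.array([-np.sin(A0),np.cos(A0)])
def W(x,y,z): return np.r_[O+x*ux+y*uy,z]
def rf(v): v=np.asarray(v);return np.array([v[:2]@ux,v[:2]@uy,v[2]])
def loc(p): p=np.asarray(p);return rf(np.r_[p[:2]-O,p[2]])
E
python3 - <<'E'
from h import *
o=ori(A0);bx=-.001  # board is 1 mm ahead of TCP
r.move_straight(W(-.096+bx,0,.075),o,feed=.15)
r.wait(.2);s=r.state();print(s["time"],loc(s["eef_pos"]),rf(s["force"]))
im=optics.snapshot("wrist");cv2.imwrite("pics/w3.png",im[:,:,::-1]);np.save("w3.npy",s)
E
```

```text
7.4333 [-9.68828555e-02  5.47916614e-06  7.57710129e-02] [ 0.26248811  0.41328177 -1.64815777]
```

View pics/w3.png

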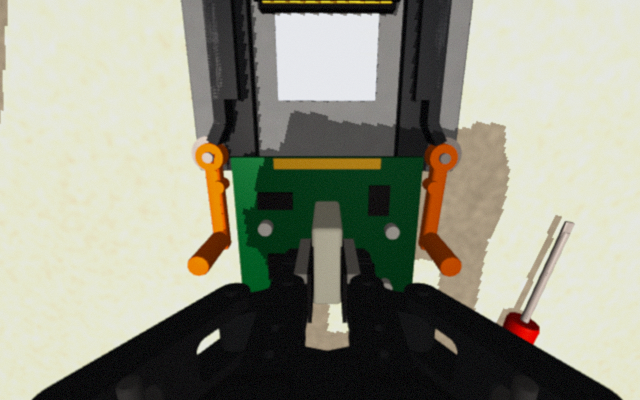

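Board edge (233..421,157) is centred between the lever axes (209,157) and (445,157). Next: lower it until it touches the shelves.

```bash
python3 - <<'E'
from h import *
o=ori(A0)
s=r.state();b=s["force"]
hit=r.move_straight(W(-.097,0,.058),o,feed=.03,threshold=4)
s=r.state();z=s["eef_pos"][2];print(hit,s["time"],loc(s["eef_pos"]),rf(s["force"]-b))
r.move_straight(np.r_[s["eef_pos"][:2],max(z+.0008,.062)],o,feed=.02)
z=r.state()["eef_pos"][2]
for x in (-.075,-.05,-.035,-.022):
    hit=r.move_straight(W(x,0,z),o,feed=.06,threshold=7)
    s=r.state();print(hit,s["time"],loc(s["eef_pos"]),rf(s["force"]-b).round(2),s["torque"].round(2))
    if hit:break
im=optics.snapshot("wrist");cv2.imwrite("pics/w4.png",im[:,:,::-1]);np.save("w4.npy",s)
E
```

```text
True 7.95 [-9.70170289e-02  7.62459713e-06  6.13683158e-02] [ 1.75033416 -0.43750689  5.80310741]
False 8.7167 [-7.43650589e-02 -3.04162017e-05  6.19688243e-02] [ 0.8  -0.52  4.74] [ 0.08 -0.42  0.01]
True 8.925 [-7.24957392e-02 -8.22105501e-06  6.20093964e-02] [ 1.45 -0.24  6.39] [ 0.15 -0.56  0.03]
```

View pics/w4.png

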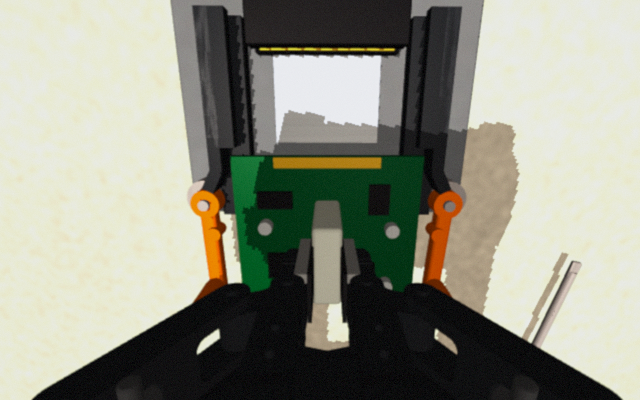

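```bash
python3 - <<'E'
from h import *
o=ori(A0)
s=r.state();p=s["eef_pos"]
r.move_straight(np.r_[p[:2],.0632],o,feed=.02);r.wait(.2)
s=r.state();z=s["eef_pos"][2];print(loc(s["eef_pos"]),rf(s["force"]).round(2),s["torque"].round(2))
for x in (-.06,-.045,-.033,-.022):
    hit=r.move_straight(W(x,0,.0632),o,feed=.05,threshold=6)
    s=r.state();print(hit,s["time"],loc(s["eef_pos"]).round(4),rf(s["force"]).round(2),s["torque"].round(2))
    if hit:break
im=optics.snapshot("wrist");cv2.imwrite("pics/w5.png",im[:,:,::-1]);np.save("w5.npy",s)
E
```

```text
[-7.28071025e-02  2.01806582e-05  6.30054578e-02] [ 0.09  0.52 -1.91] [-0.01 -0.01  0.  ]
False 9.825 [-0.0598 -0.      0.063 ] [-0.23 -0.16 -3.11] [-0.01  0.05 -0.03]
False 10.275 [-0.0449  0.      0.063 ] [-0.91  0.03 -2.88] [-0.04 -0.06 -0.01]
False 10.6667 [-0.0328  0.      0.0631] [-1.05  0.12 -3.07] [0.05 0.   0.09]
False 11.0333 [-0.0218 -0.      0.0631] [-0.09  0.3  -2.96] [-0.01  0.04  0.  ]
```

View pics/w5.png

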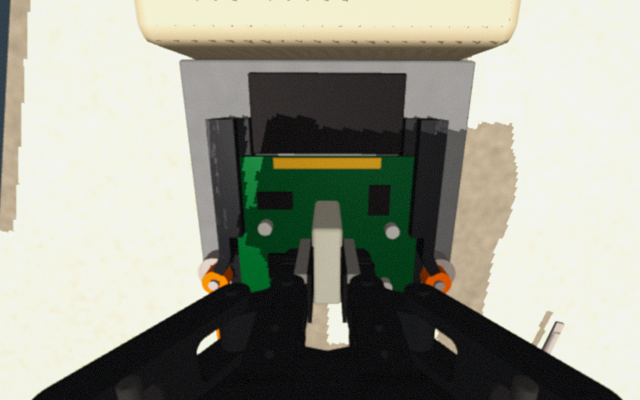

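```bash
python3 - <<'E'
from h import *
o=ori(A0);z=.0629
r.wait(.2);b=r.state()["force"]
hit=r.move_straight(W(.001,0,z),o,feed=.012,threshold=6)
for i in range(3):
    s=r.state();print(hit,s["time"],loc(s["eef_pos"]).round(4),rf(s["force"]-b).round(2),s["torque"].round(2));r.wait(.1)
E
```

```text
True 12.575 [-0.0059  0.      0.0624] [-0.43 -0.69  3.9 ] [-0.03 -0.01 -0.03]
True 12.675 [-0.0059  0.      0.0624] [-1.04 -1.02  3.84] [-0.1   0.05  0.01]
True 12.775 [-0.0059  0.      0.0624] [ 0.16 -0.37  4.6 ] [ 0.01 -0.03  0.02]
```

```bash
python3 - <<'E'
from h import *
o=ori(A0)
p=r.state()["eef_pos"];L=loc(p)
r.move_straight(W(L[0],0,.0632),o,feed=.01)
r.wait(.2);F=[]
for i in range(4): F.append(r.state()["force"]);r.wait(.05)
b=np.mean(F,0);np.save("b.npy",b);print(rf(b),loc(r.state()["eef_pos"]))
hit=r.move_straight(W(.002,0,.0632),o,feed=.008,threshold=6)
for i in range(3):
    s=r.state();print(hit,s["time"],loc(s["eef_pos"]).round(4),rf(s["force"]-b).round(2),s["torque"].round(2));r.wait(.1)
E
```

```text
[-0.73348802 -0.10476213 -3.03339071] [-5.98970658e-03  2.78182044e-05  6.30962790e-02]
True 13.8833 [-0.0061  0.0001  0.0625] [1.06 0.54 2.48] [ 0.04 -0.06  0.05]
True 13.9833 [-0.006   0.0001  0.0624] [1.15 0.19 4.28] [ 0.   -0.07 -0.04]
True 14.0833 [-0.0061  0.      0.0624] [ 2.85 -0.39  4.26] [ 0.02 -0.13 -0.04]
```

```bash
python3 - <<'E'
from h import *
o=ori(A0);b=np.load("b.npy")
r.move_straight(W(-.0065,0,.0632),o,feed=.01)
for k in range(14):
    x=-.0064+.0004*k
    r.move_straight(W(x,0,.0632),o,feed=.01);r.wait(.1)
    fs=[]
    for i in range(3): fs.append(rf(r.state()["force"]-b));r.wait(.03)
    f=np.mean(fs,0);s=r.state();print(round(x,4),round(s["time"],2),loc(s["eef_pos"]).round(4),f.round(2),s["torque"].round(2))
    if -f[0]>9: break
E
```

```text
-0.0064 14.89 [-0.0064  0.      0.0632] [ 0.34 -0.31  0.81] [-0.   -0.01 -0.03]
-0.006 15.34 [-0.0061 -0.      0.0631] [ 0.24 -0.14  0.38] [-0.02  0.15 -0.05]
-0.0056 15.79 [-0.0058 -0.      0.0632] [-3.52  0.37  1.62] [-0.17  0.92 -0.1 ]
-0.0052 16.24 [-0.0057  0.      0.063 ] [-5.9  -0.05  2.07] [-0.33  1.23 -0.16]
-0.0048 16.69 [-0.0055  0.      0.0629] [-8.18  0.15  2.93] [-0.44  1.67 -0.11]
-0.0044 17.14 [-0.0054  0.      0.0629] [-10.44  -0.17   3.76] [-0.58  2.12 -0.15]
```

```bash
python3 - <<'E'
from h import *
o=ori(A0);b=np.load("b.npy")
r.move_straight(W(-.0042,0,.0632),o,feed=.01)
fs=[]
for i in range(12): r.wait(.1);fs.append(rf(r.state()["force"]))
print(np.round(fs,2)[:,0],np.mean(fs,0),rf(b));s=r.state();print(s["time"],loc(s["eef_pos"]),s["torque"])
im=optics.snapshot("wrist");cv2.imwrite("pics/w6.png",im[:,:,::-1])
E
```

```text
[-12.71 -12.1  -12.4  -12.84 -12.88 -12.75 -11.37 -11.93 -12.12 -11.9
 -12.04 -12.51] [-12.29727516  -0.14845107   1.60991761] [-0.73348802 -0.10476213 -3.03339071]
18.5917 [-5.35541670e-03  3.26724286e-05  6.28570599e-02] [-0.582148    2.32396444 -0.10856429]
```

View pics/w6.png

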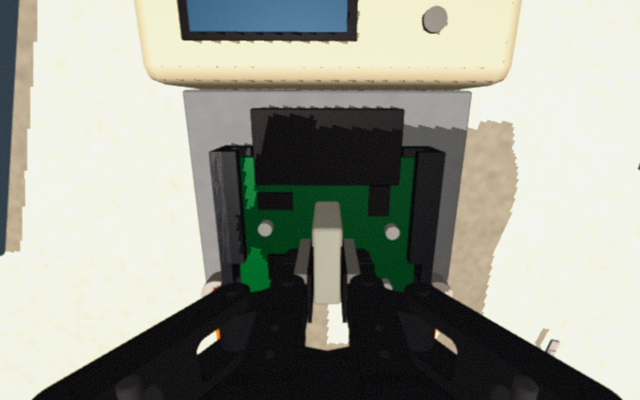

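```bash
python3 - <<'E'
from h import *
o=ori(A0)
r.move_straight(W(-.0056,0,.0627),o,feed=.01)
r.ungrasp();s=r.state();print(s["time"],s["force"].round(2),s["gripper_width"])
r.move_straight(W(-.0056,0,.16),o,feed=.15)
s=r.state()
im=optics.snapshot("top");cv2.imwrite("pics/t7.png",im[:,:,::-1])
r.grab(40)
# view from behind
r.move_to(W(-.11,0,.19),o);s=r.state();print(s["time"])
im=optics.snapshot("wrist");cv2.imwrite("pics/w7.png",im[:,:,::-1]);np.save("w7.npy",s)
D=np.pi/180
for nm,p,y in [("L0",W(-.104,.1,.068),-90),("L0'",W(-.104,.1,.068),90),("L1'",W(-.07,.016,.068),180),("R0",W(-.104,-.1,.068),90),("R1",W(-.07,-.016,.068),0)]:
    q=kinematics.inverse_kinematics(p,ori(A0+y*D));print(nm,None if q is None else q.round(2))
E
```

```text
19.6417 [ 0.56 -1.05  0.08] 0.9981267055647189
21.7667
L0 None
L0' [ 0.4   0.14  1.78 -0.    1.22  0.13]
L1' [ 0.23  0.18  1.74  0.    1.22 -1.6 ]
R0 [-0.    0.11  1.82 -0.    1.21 -0.27]
R1 [ 0.17  0.17  1.75 -0.    1.22  1.48]
```

View pics/w7.png

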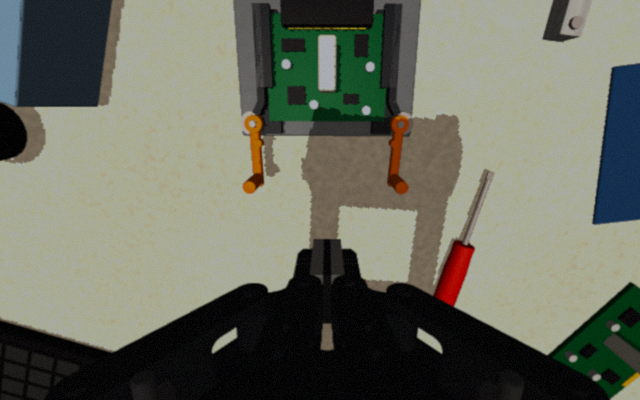

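The board stayed in the guides (handle 318..336, 36..90), the left post is near (250,187) and the right near (400,187). Next I swing the levers with the closed fingers, alternating so the board isn't skewed.

```bash
cat >> h.py <<'E'
C=.017 # post radius + half finger width
def lev(side,th,gap=0,z=.064):
    post=np.array([-.052-.052*np.cos(th),side*(.068-.052*np.sin(th))])
    t=np.array([np.sin(th),-side*np.cos(th)])
    p=post-t*(C+gap)
    zt=-t if side>0 else t
    return W(p[0],p[1],z),ori(A0+np.arctan2(zt[1],zt[0])),t
def ft(t,b): 
    f=np.mean([rf(r.state()["force"]-b)],0); return -(f[:2]@t)
def swing(side,th0,th1,b,step=.1,feed=.06,lim=20,thr=30):
    n=int(np.ceil((th1-th0)/step))
    for th in np.linspace(th0,th1,n+1)[1:]:
        p,o,t=lev(side,th)
        hit=r.move_straight(p,o,feed=feed,threshold=thr)
        s=r.state();L=loc(s["eef_pos"]);f=rf(s["force"]-b)
        q=L[:2]+t*C; tha=np.arctan2(side*.068-q[1] if side>0 else q[1]+.068, -.052-q[0])
        print(round(s["time"],2),"cmd",th.round(3),"act",tha.round(3),"push",(-(f[:2]@t)).round(1),"f",f.round(1),hit)
        if hit or -(f[:2]@t)>lim: return th
    return th
E
python3 - <<'E'
from h import *
p,o,t=lev(1,.02,.012,.13)
r.move_to(p,o)
p,o,t=lev(1,.02,.012);r.move_straight(p,o,feed=.12,threshold=8);r.wait(.15)
s=r.state();b=s["force"];print(s["time"],loc(s["eef_pos"]),b)
im=optics.snapshot("wrist");cv2.imwrite("pics/w8.png",im[:,:,::-1])
np.save("bL.npy",b)
swing(1,-.1,.35,b)
im=optics.snapshot("wrist");cv2.imwrite("pics/w9.png",im[:,:,::-1])
E
```

```text
23.975 [-0.10410078  0.09597921  0.06486281] [-0.47303816  0.38451568  0.06982238]
24.35 cmd -0.01 act -0.001 push -0.9 f [ 0.5 -0.9  0.5] False
24.6 cmd 0.08 act 0.079 push 0.5 f [ 2.   0.7 -0.6] False
24.85 cmd 0.17 act 0.167 push 1.5 f [1.1 1.8 0.3] False
25.1 cmd 0.26 act 0.258 push 2.2 f [ 1.9  2.8 -0.9] False
25.35 cmd 0.35 act 0.348 push 2.2 f [ 0.9  2.7 -2.4] False
```

View pics/w9.png

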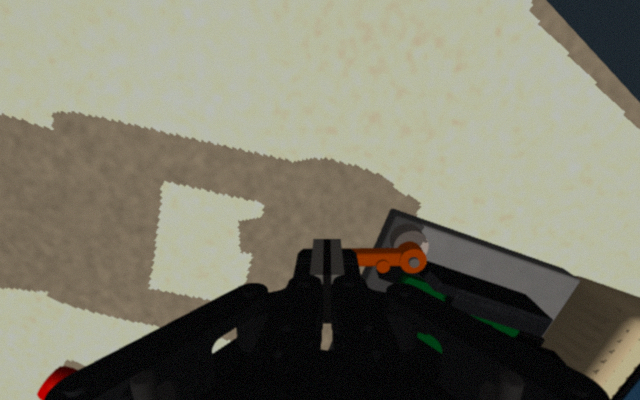

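```bash
python3 - <<'E'
from h import *
b=np.load("bL.npy")
th=swing(1,.35,1.1,b)
im=optics.snapshot("scene");cv2.imwrite("pics/s10.png",im[:,:,::-1]);crop(im,320,180,440,310,5,"s10c.png")
E
```

```text
25.65 cmd 0.444 act 0.443 push 1.3 f [ 1.2  2.  -0.1] False
25.9 cmd 0.538 act 0.537 push 1.6 f [ 0.2  2.  -0.2] False
26.15 cmd 0.631 act 0.63 push 2.1 f [ 0.2  2.7 -0.5] False
26.4 cmd 0.725 act 0.723 push 1.6 f [-0.4  1.8 -0.4] False
26.65 cmd 0.819 act 0.816 push 1.6 f [ 0.1  2.4 -0.1] False
26.9 cmd 0.913 act 0.911 push 0.9 f [0.  1.4 0.4] False
27.15 cmd 1.006 act 1.005 push 1.7 f [-0.9  1.8 -0.1] False
27.4 cmd 1.1 act 1.098 push 1.5 f [-0.9  1.6 -0.4] False
```

View pics/s10c.png

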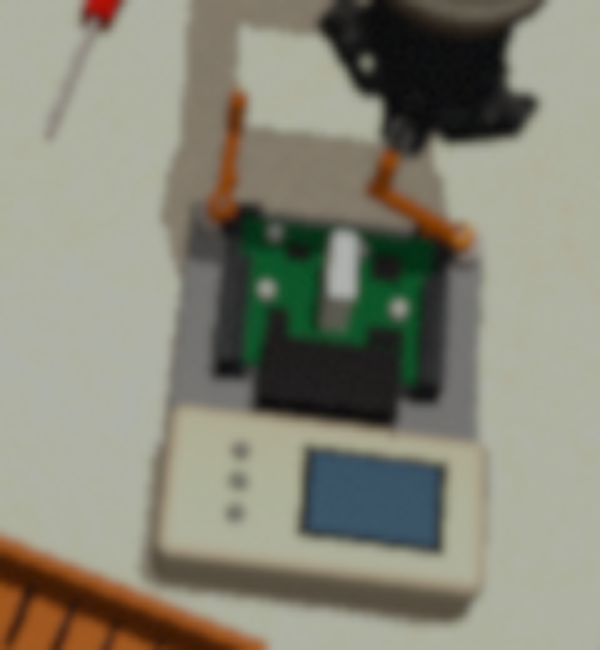

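```bash
python3 - <<'E'
from h import *
b=np.load("bL.npy")
th=swing(1,1.1,1.3,b,step=.05,lim=9,thr=18)
im=optics.snapshot("wrist");cv2.imwrite("pics/w11.png",im[:,:,::-1])
im=optics.snapshot("scene");crop(im,320,180,440,310,5,"s11c.png")
E
```

```text
27.7 cmd 1.15 act 1.145 push 3.7 f [-2.8  2.8 -0.3] False
27.95 cmd 1.2 act 1.197 push 3.1 f [-2.3  2.8  0.1] False
28.2 cmd 1.25 act 1.248 push 2.6 f [-1.9  2.7  0.2] False
28.45 cmd 1.3 act 1.298 push 2.8 f [-2.   3.4 -0.2] False
```

View pics/s11c.png

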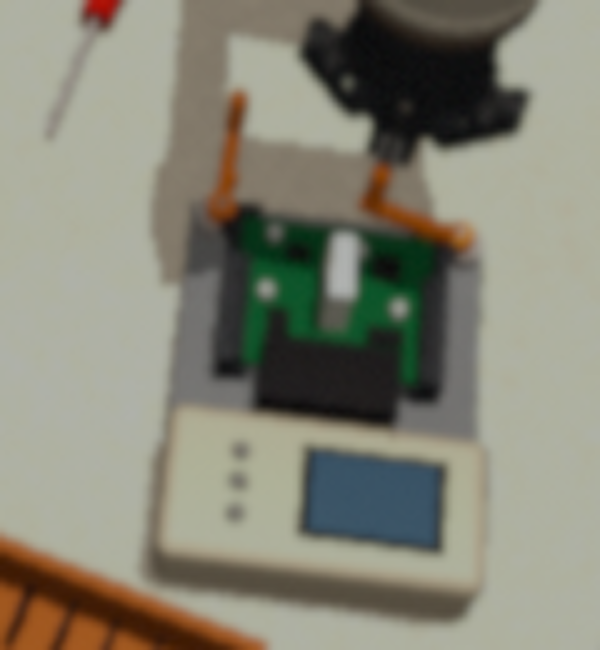

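```bash
python3 - <<'E'
from h import *
p,o,t=lev(1,1.3,.02);r.move_straight(p,o,feed=.12)
p,o,t=lev(1,1.3,.02,.13);r.move_straight(p,o,feed=.2)
p,o,t=lev(-1,.05,.014,.13);r.move_to(p,o)
p,o,t=lev(-1,.05,.014);r.move_straight(p,o,feed=.12,threshold=8);r.wait(.15)
s=r.state();b=s["force"];print(s["time"],loc(s["eef_pos"]),b);np.save("bR.npy",b)
im=optics.snapshot("top");crop(im,205,130,305,230,6,"t12.png")
swing(-1,-.1,1.0,b,step=.13)
swing(-1,1.0,1.3,b,step=.06,lim=12,thr=18)
im=optics.snapshot("wrist");cv2.imwrite("pics/w12.png",im[:,:,::-1])
E
```

```text
31.2667 [-0.1050038  -0.09643927  0.06486047] [ 0.19390015  0.64152432 -0.59654194]
31.68 cmd 0.022 act 0.031 push -0.1 f [ 0.1  0.1 -0.3] False
31.95 cmd 0.144 act 0.144 push 1.3 f [ 0.3 -1.3  1.3] False
32.23 cmd 0.267 act 0.264 push 2.3 f [-0.5 -2.2  1. ] False
32.5 cmd 0.389 act 0.387 push 2.6 f [-1.1 -2.4  1.2] False
32.77 cmd 0.511 act 0.51 push 3.0 f [-1.2 -2.8  1.7] False
33.05 cmd 0.633 act 0.632 push 1.8 f [-1.1 -1.3  0.9] False
33.33 cmd 0.756 act 0.755 push 2.6 f [-1.2 -2.4  1.6] False
33.6 cmd 0.878 act 0.877 push 2.2 f [-0.3 -3.   0.7] False
33.88 cmd 1.0 act 0.999 push 2.2 f [-1.2 -2.2  0.6] False
34.12 cmd 1.05 act 1.045 push 3.8 f [-2.2 -3.9  0.2] False
34.38 cmd 1.1 act 1.097 push 4.4 f [-2.7 -4.4 -0.6] False
34.62 cmd 1.15 act 1.147 push 3.4 f [-2.1 -3.5  0.3] False
34.88 cmd 1.2 act 1.198 push 4.5 f [-3.  -4.6 -0.6] False
35.12 cmd 1.25 act 1.248 push 4.2 f [-2.8 -4.9  1.1] False
35.38 cmd 1.3 act 1.299 push 5.1 f [-3.9 -5.3  0.8] False
```

View pics/w12.png

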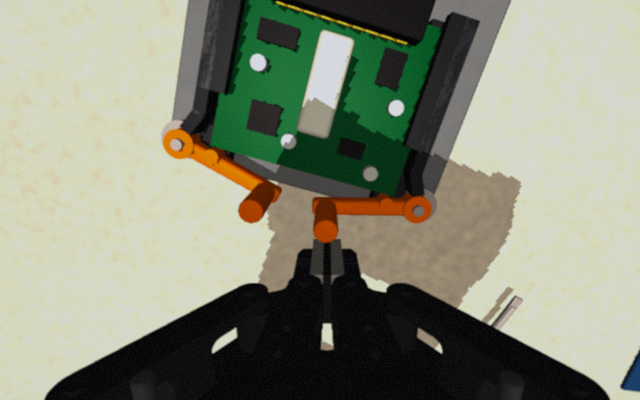

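```bash
python3 - <<'E'
from h import *
b=np.load("bR.npy")
th=swing(-1,1.3,1.44,b,step=.035,lim=20,thr=20)
im=optics.snapshot("wrist");cv2.imwrite("pics/w13.png",im[:,:,::-1])
E
```

```text
35.67 cmd 1.335 act 1.33 push 6.5 f [-5.4 -5.3  0.8] False
35.92 cmd 1.37 act 1.359 push 8.7 f [-7.6 -6.5  1.8] False
36.17 cmd 1.405 act 1.387 push 11.4 f [-10.3  -7.5   3.6] False
36.42 cmd 1.44 act 1.418 push 13.2 f [-12.3  -7.9   4.3] False
```

View pics/w13.png

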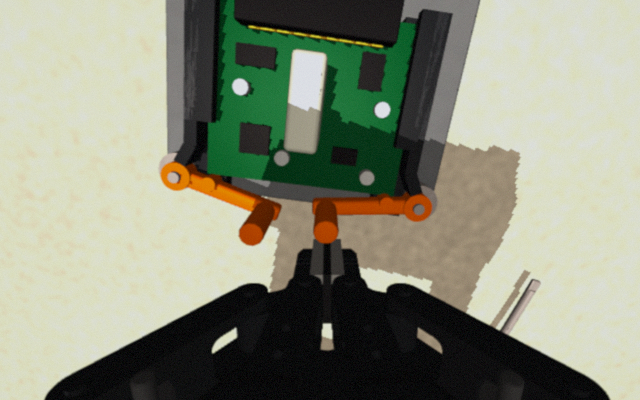

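```bash
cat >> h.py <<'E'
_lev=lev
def lev(side,th,gap=0,z=.064):
    p,o,t=_lev(side,th,gap,z)
    if side>0 and th>1: o=ori(A0+np.arctan2(t[1],t[0]))
    return p,o,t
E
python3 - <<'E'
from h import *
p,o,t=lev(-1,1.42,.02);r.move_straight(p,o,feed=.12)
p,o,t=lev(1,1.25,.012);r.move_straight(p,o,feed=.12,threshold=10);r.wait(.15)
s=r.state();b=s["force"];print(s["time"],loc(s["eef_pos"]),b);np.save("bL.npy",b)
swing(1,1.25,1.45,b,step=.05,lim=20,thr=20)
swing(1,1.45,1.75,b,step=.03,feed=.04,lim=22,thr=20)
im=optics.snapshot("wrist");cv2.imwrite("pics/w14.png",im[:,:,::-1])
E
```

```text
37.575 [-0.09573197  0.0273619   0.064004  ] [ 0.60480591 -0.09806758  0.1692303 ]
37.97 cmd 1.3 act 1.301 push 0.5 f [-0.4  0.7 -1. ] False
38.22 cmd 1.35 act 1.337 push 4.5 f [-4.3  1.5  0.9] False
38.47 cmd 1.4 act 1.38 push 8.4 f [-8.   3.   2.4] False
38.72 cmd 1.45 act 1.426 push 12.1 f [-11.9   2.1   3.7] False
38.97 cmd 1.477 act 1.449 push 12.5 f [-12.4   2.    4.9] False
39.22 cmd 1.505 act 1.474 push 12.7 f [-12.5   2.8   5.2] False
39.47 cmd 1.532 act 1.501 push 13.8 f [-13.7   2.3   5.3] False
39.72 cmd 1.559 act 1.528 push 14.4 f [-14.4   2.3   5. ] False
39.97 cmd 1.586 act 1.555 push 13.1 f [-13.1   1.2   4.6] False
40.22 cmd 1.614 act 1.572 push 19.2 f [-19.2   1.1   8.6] False
40.47 cmd 1.641 act 1.58 push 28.4 f [-28.5   0.5  12.2] False
```

View pics/w14.png

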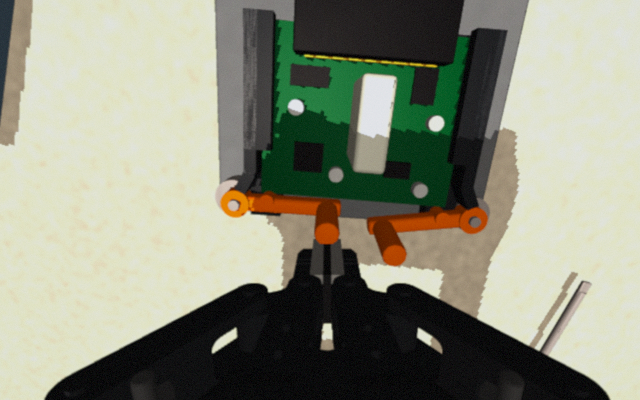

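Left lever is at its stop (1.57 rad, force rose sharply). Now the right.

```bash
python3 - <<'E'
from h import *
p,o,t=lev(1,1.57,.03);r.move_straight(p,o,feed=.12)
p,o,t=lev(-1,1.38,.014);r.move_straight(p,o,feed=.12,threshold=10);r.wait(.15)
s=r.state();b=s["force"];print(s["time"],loc(s["eef_pos"]),b)
swing(-1,1.38,1.75,b,step=.03,feed=.04,lim=22,thr=20)
p,o,t=lev(-1,1.57,.03);r.move_straight(p,o,feed=.12)
p,o,t=lev(-1,1.57,.05,.17);r.move_straight(W(-.12,0,.17),ori(A0),feed=.2);r.wait(.1)
s=r.state();np.save("w15.npy",s);print(s["time"])
im=optics.snapshot("wrist");cv2.imwrite("pics/w15.png",im[:,:,::-1]);crop(im,220,0,440,170,3.6,"w15c.png")
im=optics.snapshot("top");cv2.imwrite("pics/t15.png",im[:,:,::-1])
E
```

```text
41.575 [-0.09222616 -0.02222848  0.06397783] [-0.32966421 -0.03952255  0.0555065 ]
42.11 cmd 1.408 act 1.412 push 0.5 f [-0.5 -0.3 -0.8] False
42.36 cmd 1.437 act 1.432 push 2.9 f [-2.7 -1.4  0.2] False
42.61 cmd 1.465 act 1.457 push 4.7 f [-4.6 -0.8 -0.3] False
42.86 cmd 1.494 act 1.483 push 5.8 f [-5.8 -0.5  0.6] False
43.11 cmd 1.522 act 1.507 push 8.0 f [-7.9 -1.5  2.6] False
43.36 cmd 1.551 act 1.533 push 9.2 f [-9.2 -1.6  2. ] False
43.61 cmd 1.579 act 1.559 push 9.3 f [-9.3 -1.9  3.5] False
43.86 cmd 1.608 act 1.571 push 17.7 f [-17.8  -2.2   6.4] False
44.11 cmd 1.636 act 1.579 push 25.7 f [-25.9  -2.6  12.4] False
45.3333
```

View pics/w15c.png

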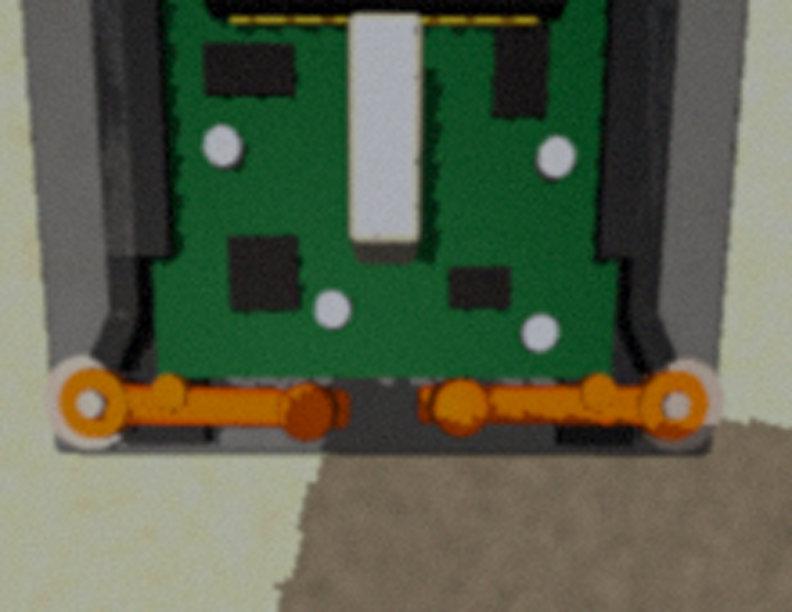

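View pics/t15.png

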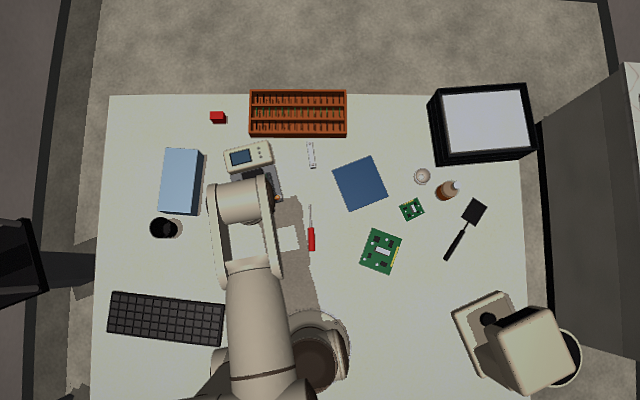

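```bash
python3 - <<'E'
from h import *
s=np.load("w15.npy",allow_pickle=True).item()
px=lambda L:np.array(L)/3.6+[220,0]-.36
for L,z in (([[158,378],[615,378]],.035),([[350,15],[420,15],[420,241],[350,241]],.079),([[308,410],[460,406]],.076),([[91,404],[677,404]],.044)):
    print([loc(p).round(4).tolist() for p in unproj("wrist",px(L),z,s)])
from plant import close_job
print(close_job(),r.state()["time"])
E
```

```text
[[-0.0463, 0.0538, 0.035], [-0.0463, -0.0551, 0.035]]
[[0.0177, 0.0062, 0.079], [0.0177, -0.0068, 0.079], [-0.021, -0.0071, 0.079], [-0.021, 0.0065, 0.079]]
[[-0.0527, 0.0155, 0.076], [-0.052, -0.0156, 0.076]]
[[-0.0521, 0.068, 0.044], [-0.0521, -0.0681, 0.044]]
the job is handed in; nothing more can be done
the job is handed in; nothing more can be done
```

I picked up the middle-sized green board from the blue mat by its handle and slid it into the guides. It met the contacts with the tool about 6 mm short of the home position. I held it there at about 12.3 N for just over a second (readings 11.4 to 12.9 N), then let go.

With closed fingers I swung the levers in turns: left to 1.3 rad, right to about 1.42, then each to its stop. At about 1.57 rad the push jumped to 28 N on the left and 26 N on the right. I then backed the arm clear and handed the job in at about 45 s.

**Last checks:**
- **Levers:** in the final wrist picture both posts are within 1 mm of their fully-in positions.
- **Board:** it sits square, but measures 1.3 to 1.7 mm short of the home position. That is within the 2 mm calibration error, and both levers are on their stops, so I take it as home. I did not confirm this any other way.
- **Other objects:** everything else in view looks unmoved in the top picture. The arm hid part of the instrument there.
- **Stops on the way in:** the slide-in stopped early three times on the force limit. The first was the board pressing lightly on the shelves. The other two were at the contacts, where the arm also sagged about half a millimetre onto the shelves. I raised the board slightly each time and carried on.

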